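# Feel out a kiln prop's blind hole on a pin and hold it hole-up

## Robot

A 6-joint arm with a two-finger parallel gripper is mounted at the origin on the work surface. World frame = base frame: x ahead of the robot, y to its left, z up, the work surface at z = 0. Lengths are in mm, angles in rad, forces in N, time in s.
With the tool pointing down it reaches from about 275 to 750 mm from the base axis. Payload 10.2 kg.
Tool frame: the origin (TCP) lies between the finger pads; the fingertips stand 22 mm ahead of it and the grasp point (between the pads) lies 3 mm ahead of it (manip.finger_overhang is the distance from the TCP to the fingertips, in mm); z points along the fingers, y is the direction in which the jaws open and shut (so a half turn about z gives the same grasp; the last joint's range is limited). The gripper opens to 85 mm and grips with 20 to 120 N. Pads are 22 mm wide; open, the fingers measure 114 mm over their backs; the gripper's body (76 mm by 85 mm) begins 54 mm behind the grasp point. The pads swing forward as they close: fully open they stand 13 mm farther back than shut.
Start: joints at [-0.223, 0.313, 1.498, -0, 1.331, -0.223], TCP at [525.006, -0.013, 229.394] pointing down, gripper open.
Joint ranges: [-2.94, 2.94], [-0.97, 2.17], [0.19, 2.56], [-1.23, 4.37], [0.02, 3.11], [-2.88, 2.88]. Speed limits (rad/s): [2.39, 2.39, 3.01, 3.14, 3.14, 3.14].

## Interface

Orientations are given as [roll, pitch, yaw] about the fixed x, y, z axes, in that order (R = Rz(yaw) Ry(pitch) Rx(roll)).
In Python, from station import read_state, cams, manip gives the robot as it stands.
- The arm moves only by the shell command python3 -m inch 'ROWS' [OPENING]. ROWS is JSON, a list of rows, each an object of numbers: "x", "y", "z": the shift along the tool's x, y, z in m; "wx", "wy", "wz": the turn, a rotation vector about the tool's x, y, z in rad. In form: [{"x": .., "y": .., "z": .., "wx": .., "wy": .., "wz": ..}, ...]. A call has 1 to 8 rows; each row shifts and turns the pose as measured when the row begins, along the tool's axes as they then stand; what a row does not reach is not made up. A row lasts 1/10 s, in which the tool goes at most 50 mm and 8.59 degrees, less where a joint would pass 70% of its speed; a pose out of reach is approached as far as the arm can. A call with a gripper value outside its range is refused whole. OPENING is the opening, from 0 (shut) to 1 (fully open), set as the call begins (- or left out, the last holds). The fingers move at their own pace and stop on an object; the grip force is fixed at half the most. Time passes only in rows, so rows that do not move let the fingers close. It gives the time, the measured TCP pose, the force and the opening at its end, in the units of the state.
- read_state(): the state, without advancing time (a new reading comes with each control period).
- cams.capture(name): name is "scene" or "side" or "wrist"; returns the picture (420x560x3 uint8, red, green, blue); there is no depth.
- cams.camera_params(name): a dict with "K" (3x3 intrinsics, pixels), "D" ([k1, k2, p1, p2, k3] as OpenCV has them; the pictures are not rectified), "rvec" (rotation vector, rad) and "tvec" (3), from world to camera coordinates, as OpenCV has them; the wrist camera has in their place "T_tool_cam" (4x4, takes a point from camera to tool coordinates, whose origin is the TCP and whose axes are the flange's). Camera axes: x right, y down, z forward; pixel columns grow to the right and rows downward; lengths in mm; the calibration is good to about 2 mm. A picture is of the moment at which its call begins: read the wrist's pose just before it. camera_params takes no time and is no camera call.
- manip.close_job(): hands the job in, once; it reports no verdict.
Trained networks look in the newest picture that a camera, given by its name, has taken for a name from the list of things; names that differ only in an ending like _2 or _b are one class to them, and where a whole thing is asked for, a point or a joint stands for the part that bears it (a point fixed in the world has none). Each returns a list of dicts, best first, with "confidence" (0 to 1); they miss things now and then, are a little off and sometimes report something else, mostly with a low value. They report only what shows in the picture. A call takes as long as a camera call. They do not tell look-alikes from the thing itself.
- cams.masks_of(thing, camera): "region" (420x560 bool, what is visible of it) and "uv" ([column, row] in pixels, amid what is visible of it).
The state is a dict: "time": time; "joint_pos": joint angles; "joint_velocities": joint speeds; "joint_efforts": joint torques, N m; "tcp_pos": TCP position; "eef_rot": TCP orientation; "force": force on the tool from outside, world axes, zero at the start; "wrist_torque": the same for the moment, N m; "opening": finger opening in mm.
Only numpy, scipy, OpenCV 4.12 (cv2) and the standard library are available. Lean on these libraries where they do the work, as an engineer would, in place of code of your own. Each camera call takes 0.05 s, during which the arm holds its last target.

## Task

The cream square kiln prop lying on the bench has a blind hole in one end only. Pick it up and feel for the hole on the level brass pin of the blue gauge: slide the prop gently over the pin until the pin is at the bottom of the hole, then draw it off again. Turn the prop so that the hole faces straight up and finish holding it like that in the gripper, still, at least 20 cm above the bench and clear of everything (do not put it down or let go), without disturbing the other things on the bench.

Things in the scene. Friction and masses are not known exactly. Their poses are not given: they have to be found in the camera images.
- prop: Cream square-section ceramic kiln prop, 80 mm long (its x) and 40 x 40 mm across (its y and z), about 0.2 to 0.3 kg, loose, lying on one long side on the bench, at any heading. Origin at its centre (20 mm above the bench as it lies). Its +x end has a round blind hole in the middle, 18 mm across and 35 mm deep along the prop's length; the -x end is plain and solid. The hole can be seen only from that end.
- prop_hole (a point): Centre of the mouth of the prop's hole, on the prop's +x end face, 40 mm from its centre. Axes as the prop's: x points out of the hole.
- gauge: Pin gauge, fixed to the bench, turned about the vertical: blue base plate 90 (x) x 60 (y) x 14 mm high, dark steel post 12 (x) x 24 (y) mm rising to 78 mm above the bench with its front face 27 mm behind the origin (at x = -27 mm), and a level brass pin from that face pointing along the gauge's +x (roughly away from the robot). The pin is 8 mm thick and 40 mm long, rigid, its axis 70 mm above the bench. Origin under the middle of the base plate, at bench height.
- pin_tip (a point): Free end of the gauge's pin, centre of the tip, 70 mm above the bench, 13 mm ahead (+x) of the gauge's origin. Axes as the gauge's: x points out along the pin, away from the post.
- round_prop: Bystander: round cream kiln prop standing loose, 40 mm thick, 45 mm high; origin under its middle.
- frit_cup: Bystander: loose small blue cup, 64 mm across the rim, 50 mm high; origin under its middle.
- brush: Bystander: loose brush lying flat crosswise on the bench, about 200 mm long along its x; origin on its underside.
- jar_red: Bystander: loose jar with red cap, 60 mm thick, 85 mm high; origin under its middle.
- jar_green: Bystander: loose jar with green cap, 60 mm thick, 85 mm high; origin under its middle. Beyond all these, unlisted, two fixed plaster moulds 120 mm high (their colour cards reach 180 mm) stand along the far edge of the bench, 0.78 m or more ahead of the robot; other equipment stands at the left and right edges.
Not all that is in view belongs to the job. What is shaped like the gauge but purple is not meant.

How it is judged (in metres and radians):
On the way:
1. the gauge pin is in the prop's blind hole, its tip at or near the bottom (at least 28 mm deep of 35) (x of pin_tip in the frame of prop_hole between -0.042 and -0.028 m and y of pin_tip in the frame of prop_hole between -0.008 and 0.008 m and z of pin_tip in the frame of prop_hole between -0.008 and 0.008 m), for 0.2 s.
At the end, for the whole second after the job is handed in: The prop is held by the fingers with its hole facing up (within 0.2 rad of vertical), its centre at least 200 mm above the bench, its hole at least 60 mm from the pin's tip, touching nothing but the gripper, and still (below 20 mm/s and 0.2 rad/s) (angle between prop's own x axis and vertical below 0.2 rad and height (world z) of prop above 0.2 m and distance between pin_tip and prop_hole above 0.06 m and contact force between prop and the fingers above 2 N and contact force between prop and gauge below 0.2 N and contact force between prop and round_prop below 0.2 N and contact force between prop and frit_cup below 0.2 N and contact force between prop and brush below 0.2 N and contact force between prop and jar_red below 0.2 N and contact force between prop and jar_green below 0.2 N and linear speed of prop below 0.02 m/s and angular speed of prop below 0.2 rad/s); the arm keeps its last pose, push and grip.
It fails at once if the prop is pressed hard (over 40 N) against the gauge (contact force between prop and gauge above 40 N).
It fails at once if a loose bystander is shifted by more than 30 mm (distance of any of round_prop, frit_cup, brush, jar_red, jar_green from where it was at the start of the episode above 0.03 m).
It fails at once if a standing bystander is tipped over (angle between any of round_prop, frit_cup, jar_red, jar_green's own z axis and vertical above 0.6 rad).
It also fails if it takes over 54 s, if anything falls off the work surface, if the arm or the gripper's body presses on something with over 40 N, if the wrist force passes 120 N, or if a joint passes its speed limit or range.

## Working session

There is one attempt and no reset: what is moved stays moved. The work goes in short steps, Python scripts to look and compute and a shell command to move; the robot and the scene stay as the last step left them, time stands still between calls to the robot, and variables do not carry over. Pictures are saved under pics/ and viewed, and the job is handed in when it is done.

```bash
ls; mkdir -p pics
python3 - <<'E'
from station import read_state, cams, manip
import cv2
s=read_state();print({k:s[k] for k in ['time','tcp_pos','eef_rot','force','opening']})
for n in ['scene','side','wrist']:
    im=cams.capture(n);cv2.imwrite(f'pics/{n}0.png',cv2.cvtColor(im,cv2.COLOR_RGB2BGR))
    print(n,cams.camera_params(n))
E
```

```text
pics
{'time': 0.0, 'tcp_pos': array([5.24741939e+02, 4.52047462e-02, 2.28837189e+02]), 'eef_rot': array([-3.14033696e+00, -2.66086371e-04,  1.57078991e+00]), 'force': array([0.53593629, 0.45961123, 0.11796866]), 'opening': 85.42891398893657}
scene {'K': array([[540.7641026 ,   0.        , 279.04647543],
       [  0.        , 540.7641026 , 215.90045666],
       [  0.        ,   0.        ,   1.        ]]), 'D': array([-0.05545951,  0.        ,  0.        ,  0.        ,  0.        ]), 'rvec': array([ 1.66870191,  1.6021808 , -0.87562311]), 'tvec': array([  21.45013426, -243.78947878, 2130.25395138])}
side {'K': array([[507.46809691,   0.        , 278.63036543],
       [  0.        , 507.46809691, 205.08875535],
       [  0.        ,   0.        ,   1.        ]]), 'D': array([0.0499369, 0.       , 0.       , 0.       , 0.       ]), 'rvec': array([ 2.31465518, -0.48179065,  0.1966843 ]), 'tvec': array([-476.95738498,  185.2746796 , 1199.5030125 ])}
wrist {'K': array([[374.6379899 ,   0.        , 278.18170116],
       [  0.        , 374.6379899 , 209.6060262 ],
       [  0.        ,   0.        ,   1.        ]]), 'D': array([-0.01885212,  0.        ,  0.        ,  0.        ,  0.        ]), 'T_tool_cam': array([[ 1.36115714e-04, -9.60876436e-01, -2.76977356e-01,
         7.06969630e+01],
       [ 9.99999958e-01,  2.01215460e-04, -2.06614312e-04,
        -8.72429085e-01],
       [ 2.54262950e-04, -2.76977317e-01,  9.60876424e-01,
        -1.45610040e+02],
       [ 0.00000000e+00,  0.00000000e+00,  0.00000000e+00,
         1.00000000e+00]])}
```

View pics/scene0.png

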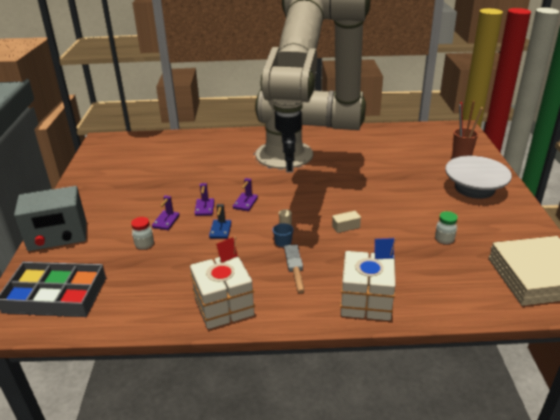

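View pics/side0.png

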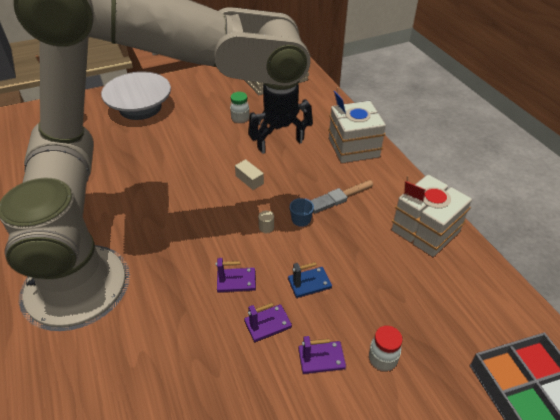

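View pics/wrist0.png

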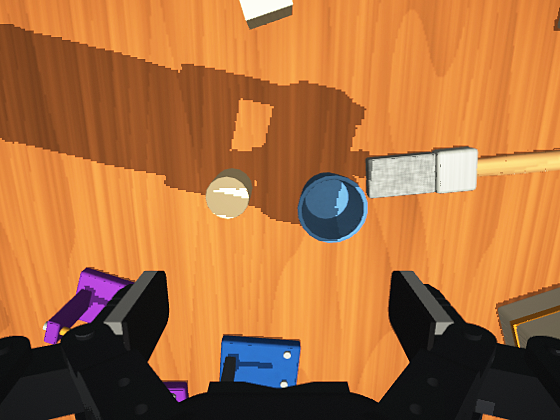

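```bash
cat > h.py <<'E'
from station import read_state, cams, manip
import cv2, numpy as np
from scipy.spatial.transform import Rotation as Rot
def cap(n,name=None):
    s=read_state();im=cams.capture(n)
    if name: cv2.imwrite(f'pics/{name}.png',cv2.cvtColor(im,cv2.COLOR_RGB2BGR))
    return im,s
def Rt(s): return Rot.from_euler('xyz',s['eef_rot']).as_matrix()
def campose(n,s=None):
    p=cams.camera_params(n)
    if n=='wrist':
        T=np.eye(4);T[:3,:3]=Rt(s);T[:3,3]=s['tcp_pos'];T=T@p['T_tool_cam']
        return p['K'],p['D'],T[:3,:3],T[:3,3]
    R=cv2.Rodrigues(p['rvec'])[0]
    return p['K'],p['D'],R.T,-R.T@p['tvec']
def ray(n,uv,s=None):
    K,D,R,o=campose(n,s)
    q=cv2.undistortPoints(np.array(uv,float).reshape(-1,1,2),K,D).reshape(-1,2)
    return o,np.c_[q,np.ones(len(q))]@R.T
def onplane(n,uv,z,s=None):
    o,d=ray(n,uv,s); return o+d*((z-o[2])/d[:,2])[:,None]
def proj(n,P,s=None):
    K,D,R,o=campose(n,s)
    rv=cv2.Rodrigues(R.T)[0]
    return cv2.projectPoints(np.array(P,float).reshape(-1,1,3),rv,-R.T@o,K,D)[0].reshape(-1,2)
E
python3 - <<'E'
from h import *
s=read_state();print(s['time'])
H={'prop':20,'gauge':7,'round_prop':45,'frit_cup':50,'brush':5,'jar_red':42,'jar_green':42}
for t,z in H.items():
  for n in ['scene','side','wrist']:
    for d in cams.masks_of(t,n)[:4]:
        print(t,n,round(d['confidence'],2),np.round(d['uv']),d['region'].sum(),np.round(onplane(n,d['uv'],z,s)[0]))
print(read_state()['time'])
E
```

```text
0.15
prop scene 0.73 [348. 220.] 476 [499. 184.  20.]
prop side 0.87 [251. 175.] 549 [510. 174.  20.]
prop wrist 0.78 [263.  10.] 1124 [511. 147.  20.]
gauge scene 0.94 [221. 221.] 549 [ 461. -221.    7.]
gauge scene 0.9 [245. 196.] 351 [ 312. -146.    7.]
gauge scene 0.6 [164. 217.] 501 [ 424. -411.    7.]
gauge side 0.76 [309. 282.] 1069 [ 502. -220.    7.]
gauge side 0.71 [265. 318.] 1223 [ 369. -269.    7.]
gauge side 0.6 [321. 356.] 1395 [ 443. -399.    7.]
gauge side 0.59 [231. 280.] 1083 [ 336. -142.    7.]
gauge wrist 0.8 [ 83. 303.] 2695 [ 307. -143.    7.]
gauge wrist 0.76 [263. 363.] 3454 [ 506. -221.    7.]
gauge wrist 0.65 [177. 389.] 352 [ 403. -259.    7.]
round_prop scene 0.53 [282. 215.] 167 [493. -25.  45.]
round_prop side 0.78 [266. 223.] 284 [470. -38.  45.]
round_prop wrist 0.63 [228. 197.] 1745 [478. -12.  45.]
frit_cup scene 0.96 [281. 233.] 424 [595. -32.  50.]
frit_cup scene 0.33 [139. 234.] 586 [ 579. -457.   50.]
frit_cup side 0.25 [308. 279.] 1017 [ 488. -239.   50.]
frit_cup wrist 0.59 [331. 206.] 3828 [571. -19.  50.]
brush scene 0.61 [295. 264.] 524 [688.   5.   5.]
brush side 0.76 [331. 195.] 697 [688.  24.   5.]
brush wrist 0.56 [442. 168.] 6418 [687.   8.   5.]
jar_red scene 0.77 [141. 234.] 588 [ 568. -454.   42.]
jar_red side 0.69 [386. 350.] 1235 [ 559. -456.   42.]
jar_red side 0.18 [236. 107.] 506 [576. 475.  42.]
jar_green scene 0.69 [446. 226.] 583 [583. 469.  42.]
jar_green side 0.78 [239. 106.] 461 [588. 479.  42.]
jar_green side 0.24 [312. 278.] 1029 [ 500. -236.   42.]
1.2
```

Run:
```python
import cv2,numpy as np
a=cv2.imread('pics/scene0.png')[205:240,320:375];b=cv2.imread('pics/side0.png')[155:195,225:275]
f=lambda i:cv2.resize(i,(400,300),interpolation=cv2.INTER_CUBIC)
cv2.imwrite('pics/crop1.png',np.hstack([f(a),f(b)]))
```

```text
(no output)
```

View pics/crop1.png

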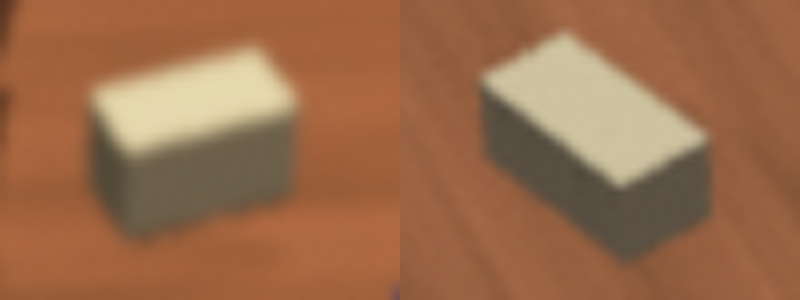

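Run:
```python
from h import *
for n,c in [('side',[(245.6,159.3),(235,165.4),(252.5,179.9),(263.75,173.4)]),('scene',[(332.4,215.7),(355.8,210.3),(361,216.7),(338.2,223.1)])]:
    P=onplane(n,c,40);print(n,np.round(P),P.mean(0),campose(n)[3])
    print([np.round([np.linalg.norm(P[i]-P[i-1]),np.degrees(np.arctan2(*(P[i]-P[i-1])[1::-1]))]) for i in range(4)])
```

```text
side [[513. 222.  40.]
 [476. 208.  40.]
 [499. 132.  40.]
 [537. 144.  40.]] [506.14432373 176.43390148  40.        ] [ 153.76288902 -849.18403637  977.68398643]
[array([ 81., 108.]), array([  39., -161.]), array([ 80., -73.]), array([41., 18.])]
scene [[501. 133.  40.]
 [476. 211.  40.]
 [512. 221.  40.]
 [543. 146.  40.]] [508.00159013 177.90178864  40.        ] [1899.00714197  -48.59415984  994.62847233]
[array([  44., -162.]), array([ 81., 108.]), array([38., 17.]), array([ 81., -68.])]
```

```bash
python3 -m inch '[{"x":0.05,"y":-0.004},{"x":0.05,"y":-0.004},{"x":0.05,"y":-0.004},{"x":0.05,"y":-0.004},{"x":0.05,"wy":-0.14},{"wz":-0.14,"wy":-0.14},{"wz":-0.14}]' 1
python3 - <<'E'
from h import *
im,s=cap('wrist','w1');print(s['tcp_pos'],s['eef_rot'],s['joint_pos'],s['time'])
E
```

```text
[ 5.25003905e+02 -9.42110407e-03  2.29384863e+02] [-3.14157751e+00 -1.99623100e-05  1.57079775e+00] [-2.23401176e-01  3.12907290e-01  1.49771481e+00  1.65858066e-05
  1.33098975e+00 -2.23406540e-01] 1.2validation failed for argument at $[0]...
```

View pics/w1.png

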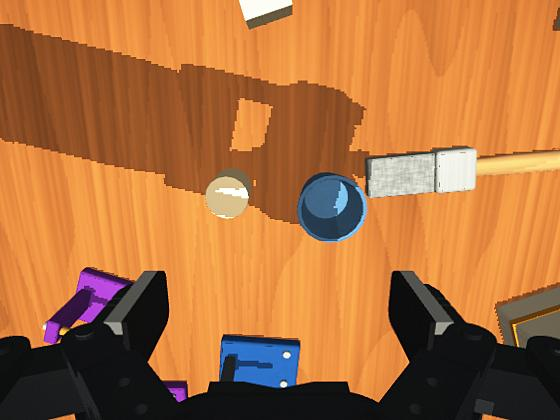

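```bash
python3 -m inch '[{"x":0.05,"y":-0.004,"z":0,"wx":0,"wy":0,"wz":0},{"x":0.05,"y":-0.004,"z":0,"wx":0,"wy":0,"wz":0},{"x":0.05,"y":-0.004,"z":0,"wx":0,"wy":0,"wz":0},{"x":0.05,"y":-0.004,"z":0,"wx":0,"wy":0,"wz":0},{"x":0.05,"y":0,"z":0,"wx":0,"wy":-0.14,"wz":0},{"x":0,"y":0,"z":0,"wx":0,"wy":-0.14,"wz":-0.14},{"x":0,"y":0,"z":0,"wx":0,"wy":0,"wz":-0.14}]' 1
python3 - <<'E'
from h import *
im,s=cap('wrist','w1');print(s['tcp_pos'],s['eef_rot'],s['joint_pos'],s['time'])
E
```

```text
time: 1.95
tcp_pos: [509.3, 254.2, 229.2]
eef_rot: [-3.086, 0.25, 1.823]
force: [0.2, -0.3, 0.3]
opening: 85.5
[509.27504199 254.19364771 229.15262287] [-3.08642664  0.24999111  1.82297924] [ 0.36652406  0.48447321  1.27200095 -0.24262305  1.4735763   0.155678  ] 1.95
```

View pics/w1.png

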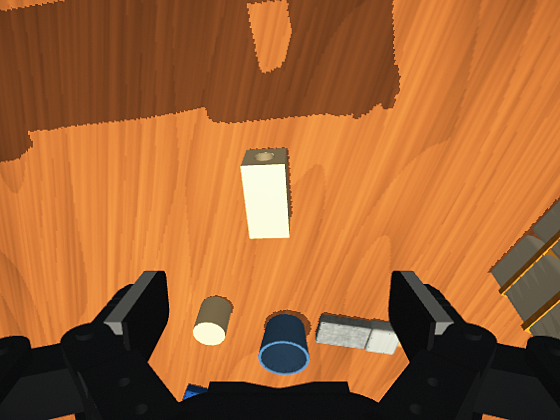

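The wrist picture shows the prop with its hole at (265,157), on the +y end. The top face corners are near (241,165), (288,163), (290,237) and (250,239).

Run:
```python
from h import *
s=read_state()
m=cams.masks_of('prop','wrist');im=cv2.imread('pics/w1.png')
print([(d['confidence'],d['uv']) for d in m])
P=onplane('wrist',[(241.5,165.5),(288,163.5),(290,237.5),(249.5,239)],40,s)
print(np.round(P,1),P.mean(0))
print([np.round([np.linalg.norm(P[i]-P[i-1]),np.degrees(np.arctan2(*(P[i]-P[i-1])[1::-1]))],1) for i in range(4)])
P=onplane('wrist',[(242,150),(287,149)],0,s);
cv2.imwrite('pics/c2.png',cv2.resize(im[140:250,225:305],(560,770),interpolation=cv2.INTER_CUBIC)[:600])
R=Rt(s);
```

```text
[(0.59, [263.0, 189.9])]
[[474.  210.8  40. ]
 [514.4 224.   40. ]
 [537.1 146.4  40. ]
 [497.8 133.   40. ]] [505.82380787 178.55964192  40.        ]
[array([ 81.3, 107. ]), array([42.5, 18.1]), array([ 80.8, -73.7]), array([  41.4, -161.2])]
```

```bash
python3 -m inch '[{"x":0,"y":0,"z":0,"wx":0,"wy":0.14,"wz":0},{"x":0,"y":0,"z":0,"wx":0,"wy":0.14,"wz":0},{"x":0,"y":0,"z":0,"wx":0,"wy":0,"wz":0}]' 1
cat >> h.py <<'E'
def need(P,R2):
    s=read_state();R=Rt(s)
    d=R.T@(np.array(P,float)-s['tcp_pos'])/1000
    w=Rot.from_matrix(R.T@R2).as_rotvec()
    print('t',round(s['time'],2),'tcp',np.round(s['tcp_pos'],1),'rpy',np.round(s['eef_rot'],3),'F',np.round(s['force'],1),'j',np.round(s['joint_pos'],2),'open',round(s['opening'],1))
    print('need shift(m)',np.round(d,4),'rotvec',np.round(w,3))
def down(yaw): return Rot.from_euler('xyz',[np.pi,0,yaw]).as_matrix()
E
python3 -c "
from h import *
need([506.5,178,100],down(1.871))"
```

```text
time: 2.35
tcp_pos: [510.0, 252.2, 229.9]
eef_rot: [-3.092, -0.043, 1.789]
force: [0.5, -0.8, 0.1]
opening: 85.8
t 2.35 tcp [510.  252.2 229.9] rpy [-3.092 -0.043  1.789] F [ 0.5 -0.8  0.1] j [0.23 0.43 1.33 0.04 1.43 0.01] open 85.8
need shift(m) [-0.0772 -0.0131  0.1275] rotvec [-0.048 -0.045 -0.081]
```

```bash
python3 -m inch '[{"x":-0.04,"y":-0.007,"z":0.04,"wx":-0.048,"wy":-0.045,"wz":-0.081},{"x":-0.037,"y":0,"z":0.04,"wx":0,"wy":0,"wz":0},{"x":0,"y":0,"z":0.04,"wx":0,"wy":0,"wz":0},{"x":0,"y":0,"z":0,"wx":0,"wy":0,"wz":0}]' 1
python3 -c "
from h import *
need([506.5,178,25],down(1.871))"
```

```text
time: 2.75
tcp_pos: [521.5, 180.4, 115.8]
eef_rot: [3.136, 0.011, 1.861]
force: [-0.8, 0.3, 0.8]
opening: 85.3
t 2.75 tcp [521.5 180.4 115.8] rpy [3.136 0.011 1.861] F [-0.8  0.3  0.8] j [ 0.13  0.48  1.57 -0.01  1.09 -0.16] open 85.3
need shift(m) [ 0.0029 -0.0156  0.0907] rotvec [ 0.006  0.011 -0.01 ]
```

```bash
python3 -m inch '[{"x":0.003,"y":-0.0156,"z":0.02,"wx":0.006,"wy":0.011,"wz":-0.01},{"x":0,"y":0,"z":0.02,"wx":0,"wy":0,"wz":0},{"x":0,"y":0,"z":0,"wx":0,"wy":0,"wz":0}]' 1
python3 -c "
from h import *
need([506.5,178,25],down(1.871))"
```

```text
time: 3.05
tcp_pos: [507.9, 179.0, 79.6]
eef_rot: [3.137, 0.004, 1.867]
force: [0.4, -0.2, 0.1]
opening: 85.2
t 3.05 tcp [507.9 179.   79.6] rpy [3.137 0.004 1.867] F [ 0.4 -0.2  0.1] j [ 0.12  0.5   1.64 -0.    0.99 -0.17] open 85.2
need shift(m) [-0.0003 -0.0019  0.0546] rotvec [ 0.004  0.004 -0.004]
```

```bash
python3 -m inch '[{"x":0,"y":-0.002,"z":0.02,"wx":0.004,"wy":0.004,"wz":-0.004},{"x":0,"y":0,"z":0.02,"wx":0,"wy":0,"wz":0},{"x":0,"y":0,"z":0.012,"wx":0,"wy":0,"wz":0},{"x":0,"y":0,"z":0,"wx":0,"wy":0,"wz":0}]' 1
python3 -c "
from h import *
need([506.5,178,25],down(1.871))
cap('wrist','w2')"
```

```text
time: 3.45
tcp_pos: [511.4, 180.1, 34.8]
eef_rot: [3.13, 0.005, 1.87]
force: [0.4, -0.3, 0.7]
opening: 85.1
t 3.45 tcp [511.4 180.1  34.8] rpy [3.13  0.005 1.87 ] F [ 0.4 -0.3  0.7] j [ 0.12  0.58  1.66 -0.    0.89 -0.17] open 85.1
need shift(m) [-0.0006 -0.0054  0.0098] rotvec [ 0.012  0.005 -0.001]
```

View pics/w2.png

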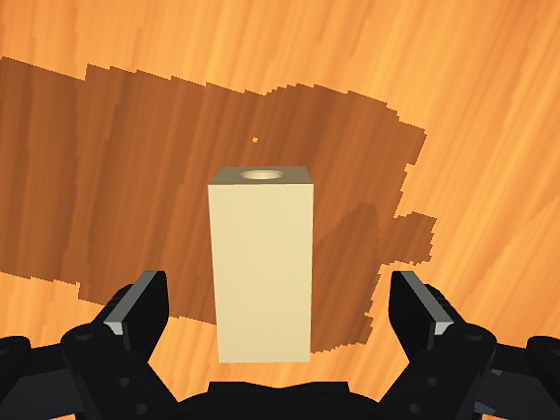

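Run:
```python
from h import *
s=read_state()
P=onplane('wrist',[(208,184.5),(313.5,184),(310.5,361.5),(219.5,362)],40,s)
print(np.round(P,1),P.mean(0), (Rt(s).T@(P.mean(0)-s['tcp_pos'])))
print([np.round([np.linalg.norm(P[i]-P[i-1]),np.degrees(np.arctan2(*(P[i]-P[i-1])[1::-1]))],1) for i in range(4)])
```

```text
[[473.5 210.7  40. ]
 [512.2 222.7  40. ]
 [536.9 145.4  40. ]
 [498.1 133.6  40. ]] [505.17512666 178.08221612  40.        ] [-0.06461297 -6.99331129 -4.39337877]
[array([ 80.9, 107.7]), array([40.5, 17.2]), array([ 81.1, -72.3]), array([  40.6, -163.1])]
```

```bash
python3 -m inch '[{"x":0,"y":-0.007,"z":0.005,"wx":0.012,"wy":0.005,"wz":-0.005},{"x":0,"y":0,"z":0.004,"wx":0,"wy":0,"wz":0},{"x":0,"y":0,"z":0,"wx":0,"wy":0,"wz":0}]' 1
python3 -c "
from h import *
need([505.3,178,25],down(1.876))"
```

```text
time: 3.8
tcp_pos: [506.2, 178.3, 28.9]
eef_rot: [3.137, 0.001, 1.875]
force: [-0.4, -0.7, -0.6]
opening: 85.4
t 3.8 tcp [506.2 178.3  28.9] rpy [3.137e+00 1.000e-03 1.875e+00] F [-0.4 -0.7 -0.6] j [ 0.12  0.58  1.68 -0.    0.88 -0.18] open 85.4
need shift(m) [-0.     -0.001   0.0039] rotvec [ 0.005  0.001 -0.001]
```

Close enough; nudge down and close.

```bash
python3 -m inch '[{"x":0,"y":-0.001,"z":0.004,"wx":0.005,"wy":0,"wz":0},{"x":0,"y":0,"z":0,"wx":0,"wy":0,"wz":0}]' 1
python3 -m inch '[{"x":0,"y":0,"z":0,"wx":0,"wy":0,"wz":0},{"x":0,"y":0,"z":0,"wx":0,"wy":0,"wz":0},{"x":0,"y":0,"z":0,"wx":0,"wy":0,"wz":0},{"x":0,"y":0,"z":0,"wx":0,"wy":0,"wz":0},{"x":0,"y":0,"z":0,"wx":0,"wy":0,"wz":0},{"x":0,"y":0,"z":0,"wx":0,"wy":0,"wz":0},{"x":0,"y":0,"z":0,"wx":0,"wy":0,"wz":0},{"x":0,"y":0,"z":0,"wx":0,"wy":0,"wz":0}]' 0
python3 -c "
from h import *
need([505.3,178,250],down(1.876))
cap('wrist','w3')"
```

```text
time: 4.0
tcp_pos: [505.4, 178.0, 25.0]
eef_rot: [-3.141, 0.001, 1.875]
force: [0.2, 0.4, 0.4]
opening: 85.1
time: 4.8
tcp_pos: [505.8, 178.0, 25.5]
eef_rot: [3.141, 0.001, 1.875]
force: [-0.3, 0.1, -0.1]
opening: 38.5
t 4.8 tcp [505.8 178.   25.5] rpy [3.141e+00 1.000e-03 1.875e+00] F [-0.3  0.1 -0.1] j [ 0.12  0.59  1.68 -0.    0.88 -0.18] open 38.5
need shift(m) [-2.000e-04 -4.000e-04 -2.245e-01] rotvec [ 0.     0.001 -0.001]
```

View pics/w3.png

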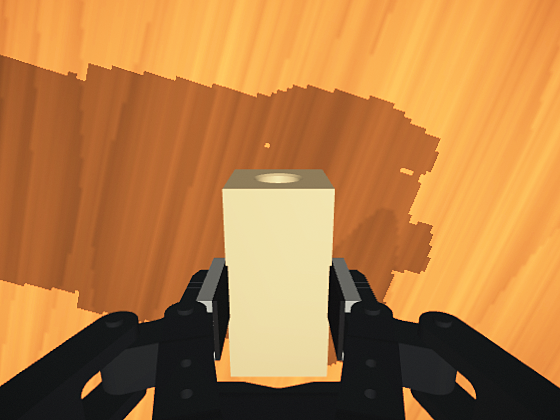

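```bash
python3 - <<'E'
from h import *
s=read_state()
P=onplane('wrist',[(222,189),(335,188),(327,376.5),(231,376.5)],40,s)
print(np.round(P,1),P.mean(0), np.round((P-s['tcp_pos'])@Rt(s),1))
E
python3 -m inch '[{"x":0,"y":0,"z":-0.03,"wx":0,"wy":0,"wz":0},{"x":0,"y":0,"z":-0.05,"wx":0,"wy":0,"wz":0},{"x":0,"y":0,"z":-0.05,"wx":0,"wy":0,"wz":0},{"x":0,"y":0,"z":-0.05,"wx":0,"wy":0,"wz":0},{"x":0,"y":0,"z":-0.05,"wx":0,"wy":0,"wz":0},{"x":-0.04,"y":0,"z":0,"wx":0,"wy":0,"wz":-0.14},{"x":-0.04,"y":0,"z":0,"wx":0,"wy":0,"wz":-0.14},{"x":0,"y":0,"z":0,"wx":0,"wy":0,"wz":0}]'
python3 -c "
from h import *
need([590,-221,250],down(1.876))
cap('wrist','w4')"
```

```text
[[473.6 210.8  40. ]
 [512.1 223.3  40. ]
 [536.6 146.   40. ]
 [498.1 133.9  40. ]] [505.1095716  178.48897097  40.        ] [[ 40.9 -20.9 -14.6]
 [ 41.2  19.6 -14.6]
 [-39.8  19.8 -14.5]
 [-39.8 -20.5 -14.5]]
time: 5.65
tcp_pos: [533.7, 102.2, 259.9]
eef_rot: [-3.135, -0.001, 2.168]
force: [-0.1, 0.0, -2.8]
opening: 38.4
t 5.65 tcp [533.7 102.2 259.9] rpy [-3.135e+00 -1.000e-03  2.168e+00] F [-0.1  0.  -2.8] j [-0.03  0.34  1.38 -0.    1.43 -0.62] open 38.4
need shift(m) [-0.2989 -0.1352  0.0104] rotvec [-0.007 -0.     0.292]
```

View pics/w4.png

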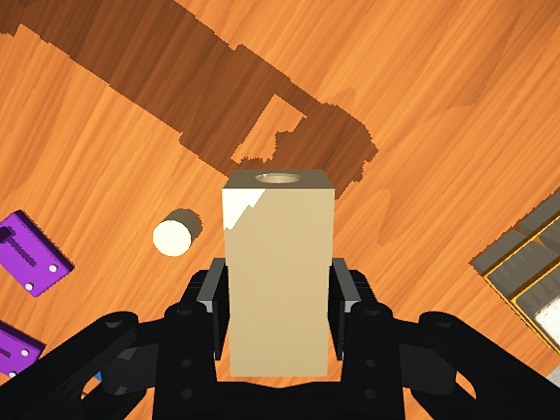

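Run:
```python
import cv2,numpy as np
a=cv2.imread('pics/scene0.png')[195:245,200:245];b=cv2.imread('pics/side0.png')[255:305,280:340]
f=lambda i:cv2.resize(i,None,fx=8,fy=8,interpolation=cv2.INTER_CUBIC)[:400]
cv2.imwrite('pics/crop2.png',np.hstack([f(a),f(b)])[:, :800]);print(f(a).shape,f(b).shape)
```

```text
(400, 360, 3) (400, 480, 3)
```

View pics/crop2.png

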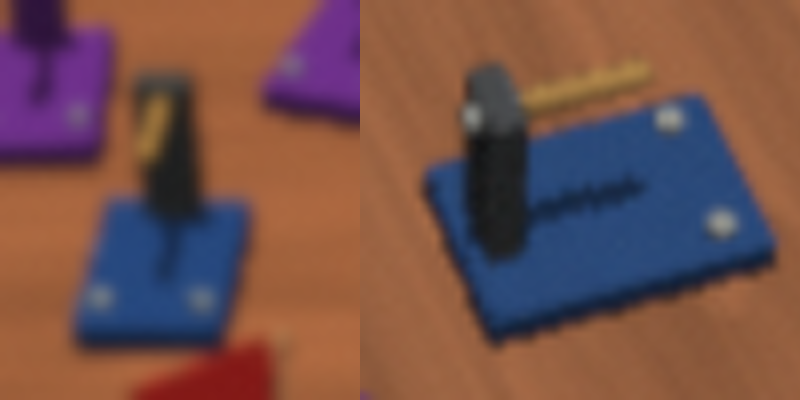

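```bash
cat > fitg.py <<'E'
from h import *
from scipy.optimize import least_squares
def G(p): 
    c,s=np.cos(p[2]),np.sin(p[2]);return np.array([[c,-s,0],[s,c,0],[0,0,1]]),np.array([p[0],p[1],0])
def fit(obs,p0=(505,-221,0.1)):
    def f(p,split=False):
        R,t=G(p);r=[]
        for n,s,L in obs:
            for uv,q in L: r.append(proj(n,R@np.array(q,float)+t,s)[0]-uv)
        return np.array(r) if split else np.ravel(r)
    o=least_squares(f,p0,x_scale=[10,10,.1],loss='soft_l1');print(np.round(o.x,4));print(np.round(f(o.x,True),1).tolist());R,t=G(o.x);print('tip',R@[13,0,70]+t);return o.x
E
python3 - <<'E'
from fitg import *
S=lambda u,v:(280+(u-360)/8-.4,255+v/8-.4)
C=lambda u,v:(200+u/8-.4,195+v/8-.4)
side=[(S(428,172),(-45,30,14)),(S(703,95),(45,30,14)),(S(774,246),(45,-30,14)),(S(496,330),(-45,-30,14)),(S(650,71),(13,0,70)),(S(527,102),(-27,0,70))]
sc=[(C(78,328),(45,-30,14)),(C(226,330),(45,30,14)),(C(250,203),(-45,30,14)),(C(105,203),(-45,-30,14)),(C(146,155),(13,0,70))]
fit([('side',None,side)]);fit([('scene',None,sc)]);fit([('side',None,side),('scene',None,sc)])
E
```

```text
[ 5.037602e+02 -2.208004e+02 -7.680000e-02]
[[-0.7, -0.4], [0.3, -0.7], [1.4, -0.2], [-0.3, -0.1], [0.4, 0.4], [-0.8, 1.2]]
tip [ 516.72193536 -221.79737342   70.        ]
[ 5.059228e+02 -2.205953e+02 -5.550000e-02]
[[-0.6, 0.3], [0.3, 0.0], [0.2, -0.7], [-0.2, -0.6], [0.2, 1.0]]
tip [ 518.90277162 -221.3165079    70.        ]
[ 5.040768e+02 -2.207277e+02 -6.920000e-02]
[[-0.6, -0.4], [0.2, -0.9], [1.5, -0.4], [-0.0, -0.1], [0.5, 0.3], [-0.6, 1.2], [-0.8, -0.1], [0.0, -0.3], [0.4, -1.0], [0.0, -1.0], [0.2, 0.7]]
tip [ 517.04564906 -221.62677847   70.        ]
```

```bash
python3 -m inch '[{"x":0,"y":0,"z":0,"wx":0,"wy":0,"wz":-0.145},{"x":0,"y":0,"z":0,"wx":0,"wy":0,"wz":-0.145},{"x":0,"y":0,"z":0,"wx":0,"wy":0,"wz":-0.145},{"x":0,"y":0,"z":0,"wx":0,"wy":0,"wz":-0.145},{"x":0,"y":0,"z":0,"wx":0,"wy":0,"wz":-0.145},{"x":0,"y":0,"z":0,"wx":0,"wy":0,"wz":-0.145},{"x":0,"y":0,"z":0,"wx":0,"wy":0,"wz":-0.145},{"x":0,"y":0,"z":0,"wx":0,"wy":0,"wz":0}]'
python3 -c "
from h import *
need([587,-226,190],down(3.07))"
```

```text
time: 6.5
tcp_pos: [528.1, 110.1, 254.4]
eef_rot: [3.139, -0.02, -3.071]
force: [0.1, 0.4, -3.6]
opening: 38.7
t 6.5 tcp [528.1 110.1 254.4] rpy [ 3.139 -0.02  -3.071] F [ 0.1  0.4 -3.6] j [-0.01  0.34  1.4   0.    1.43 -1.65] open 38.7
need shift(m) [-0.0365 -0.3395  0.063 ] rotvec [ 0.001 -0.02   0.142]
```

```bash
python3 -m inch '[{"x":0,"y":-0.05,"z":0,"wx":0,"wy":-0.02,"wz":0.12},{"x":-0.01,"y":-0.05,"z":0,"wx":0,"wy":0,"wz":0},{"x":-0.015,"y":-0.05,"z":0,"wx":0,"wy":0,"wz":0},{"x":-0.02,"y":-0.05,"z":0,"wx":0,"wy":0,"wz":0},{"x":-0.02,"y":-0.05,"z":0,"wx":0,"wy":0,"wz":0},{"x":0,"y":-0.05,"z":0.02,"wx":0,"wy":0,"wz":0},{"x":0,"y":-0.02,"z":0.02,"wx":0,"wy":0,"wz":0},{"x":0,"y":0,"z":0,"wx":0,"wy":0,"wz":0}]'
python3 -c "
from h import *
need([587,-226,190],down(3.07))
cap('wrist','w5')"
```

```text
time: 7.3
tcp_pos: [575.7, -203.1, 210.6]
eef_rot: [3.137, -0.004, 3.053]
force: [0.3, 0.8, -1.9]
opening: 38.5
t 7.3 tcp [ 575.7 -203.1  210.6] rpy [ 3.137 -0.004  3.053] F [ 0.3  0.8 -1.9] j [-0.53  0.52  1.24  0.    1.38 -2.01] open 38.5
need shift(m) [-0.0134 -0.0219  0.0205] rotvec [ 0.005 -0.004 -0.017]
```

View pics/w5.png

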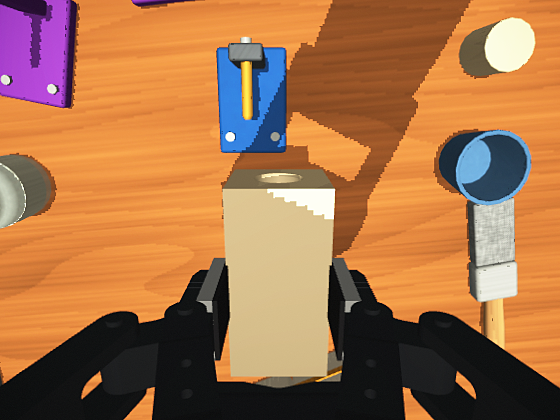

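Run:
```python
import cv2
a=cv2.imread('pics/w5.png')[30:165,205:300]
cv2.imwrite('pics/crop3.png',cv2.resize(a,None,fx=4.4,fy=4.4,interpolation=cv2.INTER_CUBIC))
```

```text
(no output)
```

View pics/crop3.png

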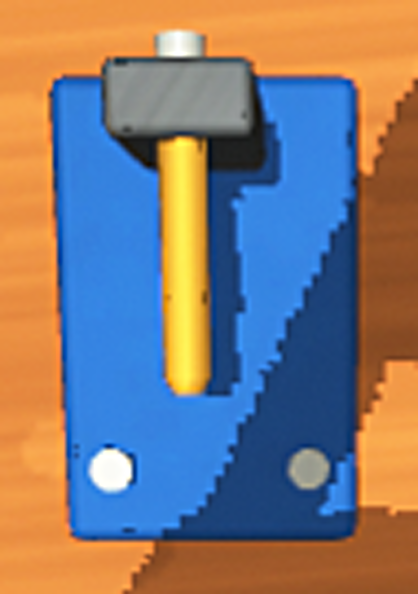

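Run:
```python
from fitg import *
s=read_state();print(s['tcp_pos'])
S=lambda u,v:(205+u/4.4-.4,30+v/4.4-.4)
L=[(S(50,77),(-45,-30,14)),(S(357,77),(-45,30,14)),(S(357,537),(45,30,14)),(S(73,537),(45,-30,14)),(S(188,394),(13,0,70)),(S(104,58),(-39,-12,78)),(S(250,58),(-39,12,78)),(S(257,133),(-27,12,78)),(S(108,133),(-27,-12,78))]
p=fit([('wrist',s,L)])
fit([('wrist',s,L[4:])])
# hole in image vs predicted
R=Rt(s);print(proj('wrist',s['tcp_pos']+R@[40.5,-.5,5.5],s))
im=cv2.imread('pics/w5.png')[160:200,215:345];cv2.imwrite('pics/crop4.png',cv2.resize(im,None,fx=6,fy=6,interpolation=cv2.INTER_CUBIC))
```

```text
[ 576.28539902 -202.06619029  212.32872893]
[ 5.023950e+02 -2.175255e+02 -8.390000e-02]
[[-0.1, -0.6], [0.5, -0.8], [0.3, 0.4], [-0.7, 0.7], [0.5, -0.3], [-0.4, -0.4], [1.1, -0.5], [-0.3, 0.9], [-0.7, 1.0]]
tip [ 515.34922087 -218.61527306   70.        ]
[ 5.023257e+02 -2.176612e+02 -9.050000e-02]
[[0.2, -0.4], [-0.3, -0.6], [1.3, -0.5], [-0.2, 0.9], [-0.6, 0.8]]
tip [ 515.2724608  -218.83616023   70.        ]
[[276.19835624 179.62613735]]
```

View pics/crop4.png

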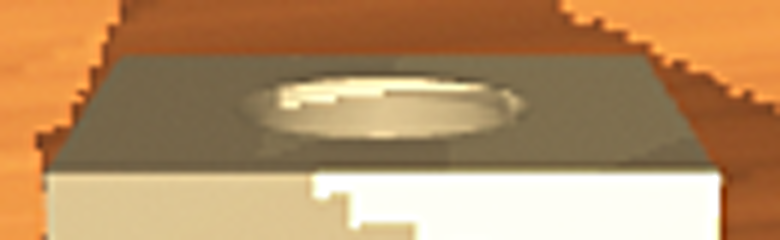

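```bash
python3 - <<'E'
import re
t=open('h.py').read()
t=t.replace("rv=cv2.Rodrigues(R.T)[0]","Pc=(np.array(P,float).reshape(-1,3)-o)@R;rv=np.zeros(3)").replace("cv2.projectPoints(np.array(P,float).reshape(-1,1,3),rv,-R.T@o,K,D)","cv2.projectPoints(Pc.reshape(-1,1,3),rv,np.zeros(3),K,D)")
open('h.py','w').write(t)
E
python3 - <<'E'
from fitg import *
s=read_state();s['tcp_pos']=np.array([575.7,-203.1,210.6]);s['eef_rot']=np.array([3.137,-.004,3.053])
S=lambda u,v:(205+u/4.4-.4,30+v/4.4-.4)
L=[(S(50,77),(-45,-30,14)),(S(357,77),(-45,30,14)),(S(357,537),(45,30,14)),(S(73,537),(45,-30,14)),(S(188,394),(13,0,70)),(S(104,58),(-39,-12,78)),(S(250,58),(-39,12,78)),(S(257,133),(-27,12,78)),(S(108,133),(-27,-12,78))]
p=fit([('wrist',s,L)])
R=Rt(s);print(proj('wrist',s['tcp_pos']+R@[40.5,-.5,5.5],s))
E
```

```text
[ 5.016168e+02 -2.182670e+02 -8.530000e-02]
[[-0.3, -0.6], [0.7, -0.9], [0.4, 0.9], [-0.9, 1.1], [0.5, -0.1], [-0.5, -0.6], [1.2, -0.8], [-0.2, 0.7], [-0.8, 0.9]]
tip [ 514.56951943 -219.37468478   70.        ]
[[276.19835624 179.62613735]]
```

Run:
```python
from h import *
s=read_state();R=Rt(s);p=s['tcp_pos']+R@[40.5,-.5,5.5]
K,D,Rc,o=campose('wrist',s);print((p-o)@Rc, R.T@(o-s['tcp_pos']))
print(cams.camera_params('wrist')['T_tool_cam'],cams.camera_params('wrist')['K'])
```

```text
[ -0.81383129 -12.30172897 153.70757654] [  71.22137943    0.30590342 -145.60778044]
[[ 1.35107077e-04 -9.60934718e-01 -2.76775087e-01  7.12213794e+01]
 [ 9.99999991e-01  1.22910615e-04  6.14144846e-05  3.05903422e-01]
 [-2.49967143e-05 -2.76775093e-01  9.60934726e-01 -1.45607780e+02]
 [ 0.00000000e+00  0.00000000e+00  0.00000000e+00  1.00000000e+00]] [[374.6379899    0.         278.18170116]
 [  0.         374.6379899  209.6060262 ]
 [  0.           0.           1.        ]]
```

```bash
python3 -m inch '[{"x":-0.012,"y":-0.022,"z":0.0,"wx":0,"wy":0,"wz":-0.007},{"x":0,"y":0,"z":0.03,"wx":0,"wy":0,"wz":0},{"x":0,"y":0,"z":0.04,"wx":0,"wy":0,"wz":0},{"x":0,"y":0,"z":0.0,"wx":0,"wy":0,"wz":0}]'
python3 -c "
from h import *
need([586,-225,75.5],down(3.06))"
```

```text
time: 7.75
tcp_pos: [589.3, -219.6, 145.1]
eef_rot: [3.138, 0.004, 3.056]
force: [-0.4, 0.4, -2.4]
opening: 38.1
t 7.75 tcp [ 589.3 -219.6  145.1] rpy [3.138 0.004 3.056] F [-0.4  0.4 -2.4] j [-0.54  0.61  1.27  0.    1.26 -2.03] open 38.1
need shift(m) [ 0.0031 -0.0058  0.0696] rotvec [ 0.003  0.004 -0.004]
```

```bash
python3 -m inch '[{"x":0.003,"y":-0.006,"z":0.02,"wx":0.003,"wy":0.004,"wz":-0.004},{"x":0,"y":0,"z":0.03,"wx":0,"wy":0,"wz":0},{"x":0,"y":0,"z":0.01,"wx":0,"wy":0,"wz":0},{"x":0,"y":0,"z":0.0,"wx":0,"wy":0,"wz":0}]'
python3 -c "
from h import *
need([586,-225,75.5],down(3.06))
cap('wrist','w6')"
```

```text
time: 8.15
tcp_pos: [590.6, -222.1, 93.7]
eef_rot: [-3.138, 0.01, 3.059]
force: [-0.3, 0.2, -2.1]
opening: 38.3
t 8.15 tcp [ 590.6 -222.1   93.7] rpy [-3.138  0.01   3.059] F [-0.3  0.2 -2.1] j [-0.55  0.66  1.33  0.    1.14 -2.03] open 38.3
need shift(m) [ 0.0045 -0.0032  0.0182] rotvec [-0.004  0.01  -0.001]
```

View pics/w6.png

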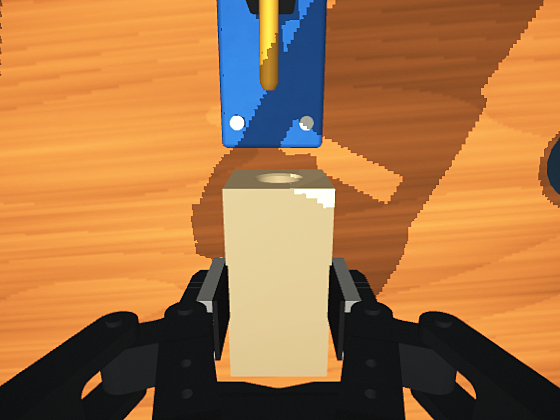

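```bash
python3 -m inch '[{"x":0.0,"y":-0.003,"z":0.009,"wx":-0.004,"wy":0.01,"wz":-0.001},{"x":0,"y":0,"z":0.009,"wx":0,"wy":0,"wz":0},{"x":0,"y":0,"z":0.0,"wx":0,"wy":0,"wz":0},{"x":0,"y":0,"z":0.0,"wx":0,"wy":0,"wz":0}]'
python3 -c "
from h import *
need([586,-225,75.5],down(3.06))
cap('wrist','w7');cap('side','s7')
a=cv2.imread('pics/w7.png')[0:200,205:345]
cv2.imwrite('pics/crop7.png',cv2.resize(a,None,fx=3,fy=3,interpolation=cv2.INTER_CUBIC))
a=cv2.imread('pics/s7.png')[200:340,250:430]
cv2.imwrite('pics/crop8.png',cv2.resize(a,None,fx=4,fy=4,interpolation=cv2.INTER_CUBIC))
"
```

```text
time: 8.6
tcp_pos: [592.8, -226.0, 79.8]
eef_rot: [-3.138, 0.006, 3.06]
force: [-0.9, 0.2, -2.2]
opening: 38.2
t 8.6 tcp [ 592.8 -226.    79.8] rpy [-3.138  0.006  3.06 ] F [-0.9  0.2 -2.2] j [-0.55  0.69  1.32  0.    1.13 -2.04] open 38.2
need shift(m) [0.0068 0.0005 0.0043] rotvec [-0.003  0.006 -0.   ]
```

View pics/crop7.png

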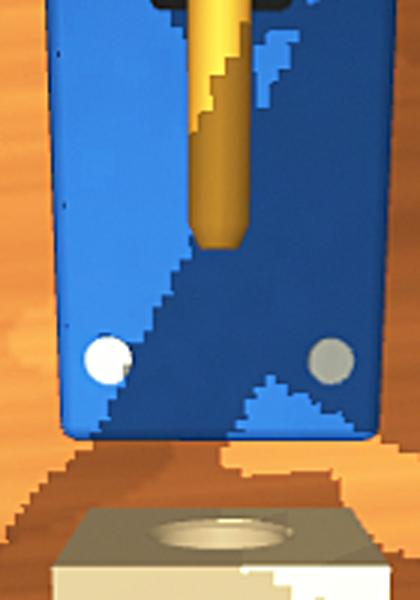

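View pics/crop8.png

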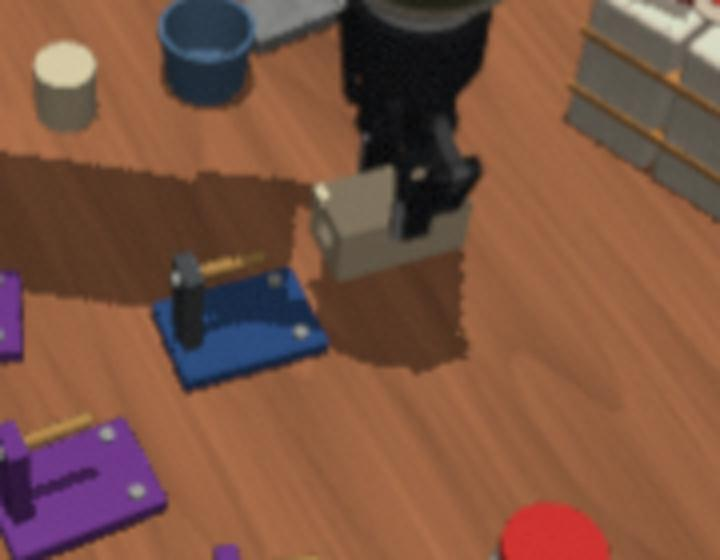

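Run:
```python
from fitg import *
s=read_state();s['tcp_pos']=np.array([592.8,-226.,79.8]);s['eef_rot']=np.array([-3.138,.006,3.06])
for yaw in (-.08,):
  u=np.array([np.cos(yaw),np.sin(yaw),0])
  # side: pin tip on z=70 plane
  t=onplane('side',(316,264.2),70)[0];print('tip side',t)
  f=lambda q:(proj('side',t+q[0]*u+[0,0,q[1]])[0]-(331.4,258.9))
  print('side gap,dz',least_squares(f,[30,0]).x)
  R=Rt(s);o,d=ray('wrist',(278,81.3),s);t=onplane('wrist',(278,81.3),70,s)[0]
  print('tip wrist',t,'in tool',R.T@(t-s['tcp_pos']))
  h=ray('wrist',(278.7,177.4),s);a=R.T@(h[0]-s['tcp_pos']);b=(R.T@h[1][0]);k=(40.5-a[0])/b[0];print('hole in tool',a+k*b)
```

```text
tip side [ 515.8558857  -222.34702843   70.        ]
side gap,dz [37.47326408  3.9380094 ]
tip wrist [ 514.14040438 -219.36554989   70.        ] in tool [78.9960089   0.2349565   9.32541073]
hole in tool [40.5         0.53042722 10.14200505]
```

```bash
python3 -m inch '[{"x":0.01,"y":0,"z":0.003,"wx":-0.003,"wy":0.006,"wz":0},{"x":0.01,"y":0,"z":0.002,"wx":0,"wy":0,"wz":0},{"x":0,"y":0,"z":0.0,"wx":0,"wy":0,"wz":0},{"x":0,"y":0,"z":0.0,"wx":0,"wy":0,"wz":0}]'
python3 -c "
from h import *
need([520,-219,75.5],down(3.06))
cap('wrist','w8');cap('side','s8')
a=cv2.imread('pics/w8.png')[50:200,205:345]
cv2.imwrite('pics/crop7.png',cv2.resize(a,None,fx=4,fy=4,interpolation=cv2.INTER_CUBIC))
a=cv2.imread('pics/s8.png')[230:290,280:380]
cv2.imwrite('pics/crop8.png',cv2.resize(a,None,fx=7,fy=7,interpolation=cv2.INTER_CUBIC))
"
```

```text
time: 9.1
tcp_pos: [572.9, -224.6, 75.7]
eef_rot: [-3.141, 0.002, 3.06]
force: [0.4, -0.3, -2.8]
opening: 38.2
t 9.1 tcp [ 572.9 -224.6   75.7] rpy [-3.141e+00  2.000e-03  3.060e+00] F [ 0.4 -0.3 -2.8] j [-0.56  0.66  1.39  0.    1.1  -2.05] open 38.2
need shift(m) [0.0531 0.0013 0.0001] rotvec [-0.001  0.002 -0.   ]
```

View pics/crop7.png

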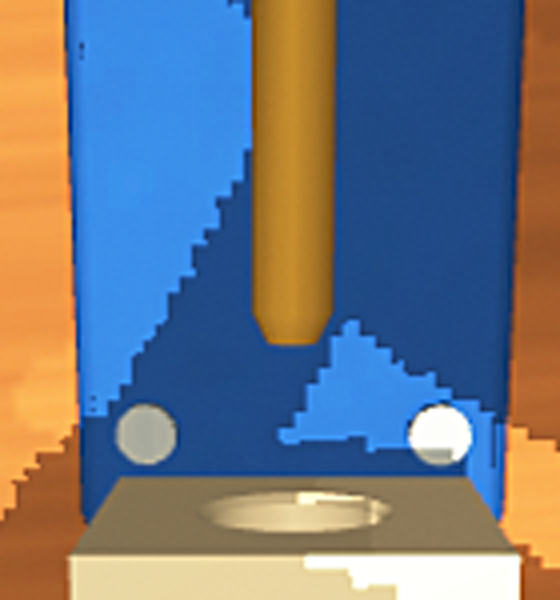

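View pics/crop8.png

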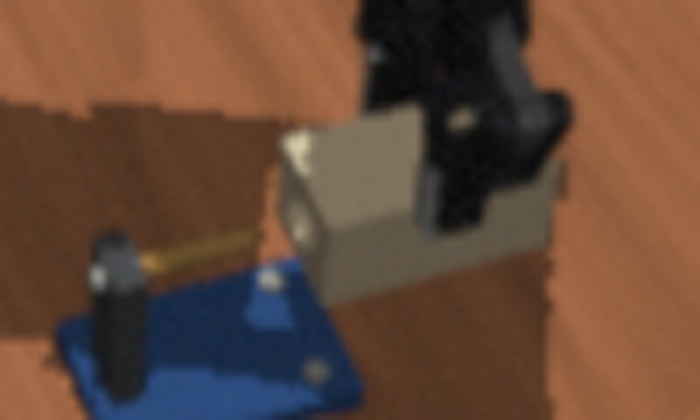

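```bash
python3 - <<'E'
from fitg import *
u=np.array([np.cos(-.08),np.sin(-.08),0])
t=onplane('side',(315.7,263.7),70)[0]
print(least_squares(lambda q:(proj('side',t+q[0]*u+[0,0,q[1]])[0]-(322.4,261)),[30,0]).x)
E
python3 -m inch '[{"x":0.01,"y":0,"z":0.0,"wx":0,"wy":0,"wz":0},{"x":0.01,"y":0,"z":0,"wx":0,"wy":0,"wz":0},{"x":0,"y":0,"z":0.0,"wx":0,"wy":0,"wz":0},{"x":0,"y":0,"z":0.0,"wx":0,"wy":0,"wz":0}]'
python3 -c "
from h import *
need([520,-219,75.5],down(3.06))"
```

```text
[16.18197111  3.16817738]
time: 9.6
tcp_pos: [554.3, -223.1, 76.0]
eef_rot: [-3.14, 0.004, 3.06]
force: [0.1, -0.4, -2.3]
opening: 38.3
t 9.6 tcp [ 554.3 -223.1   76. ] rpy [-3.14   0.004  3.06 ] F [ 0.1 -0.4 -2.3] j [-0.58  0.62  1.45  0.    1.07 -2.07] open 38.3
need shift(m) [0.0345 0.0014 0.0004] rotvec [-0.002  0.004  0.   ]
```

```bash
python3 -c "
from h import *
cap('wrist','w9');cap('side','s9')
a=cv2.imread('pics/w9.png')[50:200,205:345]
b=cv2.imread('pics/s9.png')[235:285,290:340]
r=lambda a,k:cv2.resize(a,k,interpolation=cv2.INTER_CUBIC)
cv2.imwrite('pics/crop9.png',np.hstack([r(a,(390,420)),r(b,(400,420))]))
"
```

```text
(no output)
```

View pics/crop9.png

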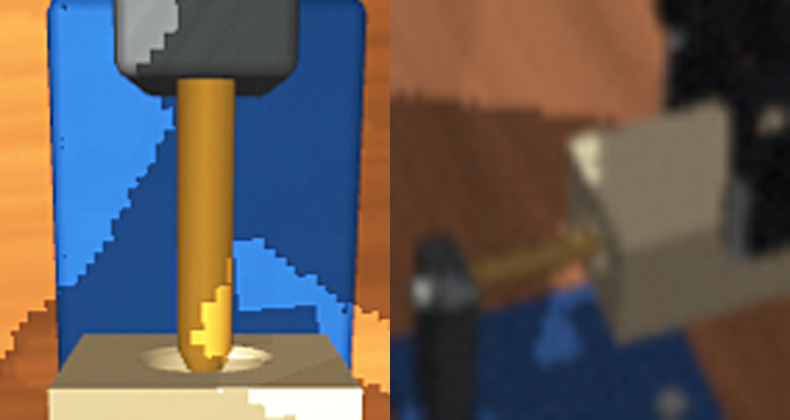

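```bash
python3 -m inch '[{"x":0.005,"y":0.0005,"z":0.0,"wx":0,"wy":0.004,"wz":0},{"x":0.005,"y":0,"z":0,"wx":0,"wy":0,"wz":0},{"x":0,"y":0,"z":0.0,"wx":0,"wy":0,"wz":0},{"x":0,"y":0,"z":0.0,"wx":0,"wy":0,"wz":0}]'
python3 -c "
from h import *
need([520,-219,75.5],down(3.06))
cap('wrist','w10');cap('side','s10')
a=cv2.imread('pics/w10.png')[50:200,205:345]
b=cv2.imread('pics/s10.png')[235:285,290:340]
r=lambda a,k:cv2.resize(a,k,interpolation=cv2.INTER_CUBIC)
cv2.imwrite('pics/crop10.png',np.hstack([r(a,(390,420)),r(b,(400,420))]))
"
```

```text
time: 10.1
tcp_pos: [544.0, -221.6, 75.8]
eef_rot: [-3.14, -0.001, 3.061]
force: [0.5, -0.0, -2.4]
opening: 37.9
t 10.1 tcp [ 544.  -221.6   75.8] rpy [-3.140e+00 -1.000e-03  3.061e+00] F [ 0.5 -0.  -2.4] j [-0.59  0.6   1.48 -0.    1.06 -2.07] open 37.9
need shift(m) [0.0242 0.0007 0.0003] rotvec [-0.001 -0.001  0.001]
```

View pics/crop10.png

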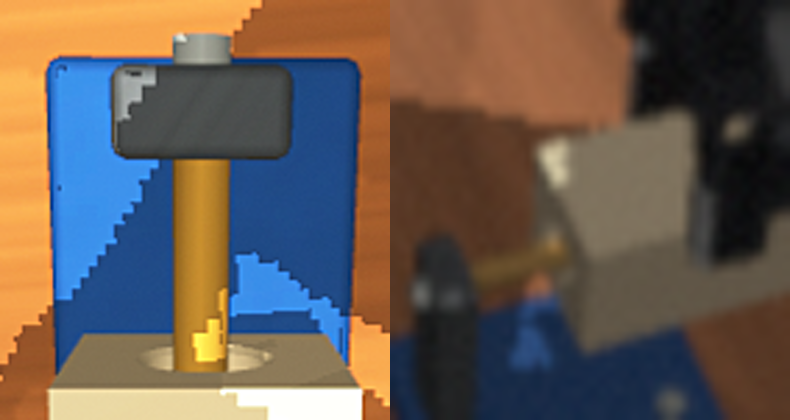

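```bash
python3 -m inch '[{"x":0.005,"y":-0.0005,"z":0.0,"wx":0,"wy":0,"wz":0},{"x":0.005,"y":0,"z":0,"wx":0,"wy":0,"wz":0},{"x":0.005,"y":0,"z":0.0,"wx":0,"wy":0,"wz":0},{"x":0.003,"y":0,"z":0.0,"wx":0,"wy":0,"wz":0},{"x":0,"y":0,"z":0.0,"wx":0,"wy":0,"wz":0}]'
python3 -c "
from h import *
need([520,-219,75.5],down(3.06))
cap('wrist','w11');cap('side','s11')
a=cv2.imread('pics/w11.png')[50:200,205:345]
b=cv2.imread('pics/s11.png')[235:285,290:340]
r=lambda a,k:cv2.resize(a,k,interpolation=cv2.INTER_CUBIC)
cv2.imwrite('pics/crop11.png',np.hstack([r(a,(390,420)),r(b,(400,420))]))
"
```

```text
time: 10.7
tcp_pos: [524.4, -220.6, 75.8]
eef_rot: [-3.14, -0.001, 3.061]
force: [0.1, -0.1, -2.4]
opening: 38.2
t 10.7 tcp [ 524.4 -220.6   75.8] rpy [-3.140e+00 -1.000e-03  3.061e+00] F [ 0.1 -0.1 -2.4] j [-0.6   0.57  1.54 -0.    1.03 -2.09] open 38.2
need shift(m) [0.0045 0.0013 0.0003] rotvec [-0.001 -0.001  0.001]
```

View pics/crop11.png

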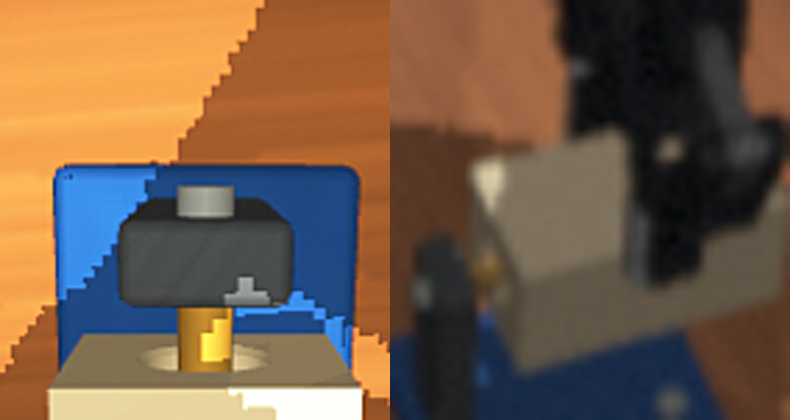

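```bash
for i in 1; do python3 -m inch '[{"x":0.002,"y":0.0005,"z":0.0,"wx":0,"wy":0,"wz":0},{"x":0.0,"y":0,"z":0,"wx":0,"wy":0,"wz":0}]'; done
python3 -m inch '[{"x":0.001,"y":0,"z":0.0,"wx":0,"wy":0,"wz":0},{"x":0.0,"y":0,"z":0,"wx":0,"wy":0,"wz":0}]'
```

```text
time: 11.0
tcp_pos: [522.9, -220.0, 75.8]
eef_rot: [-3.14, -0.001, 3.061]
force: [0.5, -0.1, -3.4]
opening: 38.5
time: 11.2
tcp_pos: [521.9, -219.9, 75.8]
eef_rot: [-3.14, -0.0, 3.061]
force: [-0.1, -0.1, -1.9]
opening: 38.3
```

```bash
python3 -m inch '[{"x":0.001,"y":0,"z":0.0,"wx":0,"wy":0,"wz":0},{"x":0.0,"y":0,"z":0,"wx":0,"wy":0,"wz":0}]'
```

```text
time: 11.4
tcp_pos: [521.2, -219.9, 75.9]
eef_rot: [-3.14, 0.0, 3.061]
force: [1.1, -0.1, -2.6]
opening: 38.4
```

```bash
python3 -m inch '[{"x":0.001,"y":0,"z":0.0,"wx":0,"wy":0,"wz":0},{"x":0.0,"y":0,"z":0,"wx":0,"wy":0,"wz":0}]'
```

```text
time: 11.6
tcp_pos: [521.1, -219.9, 76.0]
eef_rot: [-3.139, 0.003, 3.061]
force: [1.2, 1.2, -3.5]
opening: 38.3
```

```bash
python3 -m inch '[{"x":0.001,"y":0,"z":0.0,"wx":0,"wy":0,"wz":0},{"x":0.0,"y":0,"z":0,"wx":0,"wy":0,"wz":0}]'
```

```text
time: 11.8
tcp_pos: [521.1, -219.9, 76.2]
eef_rot: [-3.139, 0.006, 3.061]
force: [3.0, 0.9, -3.8]
opening: 38.3
```

Bottom felt: advance stalled at x≈521 with about 3 N. Now I hold briefly and then draw it off.

```bash
python3 -m inch '[{"x":0,"y":0,"z":0.0,"wx":0,"wy":0,"wz":0},{"x":0.0,"y":0,"z":0,"wx":0,"wy":0,"wz":0},{"x":-0.002,"y":0,"z":0,"wx":0,"wy":0,"wz":0},{"x":-0.005,"y":0,"z":0,"wx":0,"wy":0,"wz":0},{"x":-0.005,"y":0,"z":0,"wx":0,"wy":0,"wz":0},{"x":0,"y":0,"z":0,"wx":0,"wy":0,"wz":0}]'
python3 -c "
from h import *
need([600,-225,75.5],down(3.06))"
```

```text
time: 12.4
tcp_pos: [533.0, -220.9, 76.1]
eef_rot: [-3.139, 0.003, 3.061]
force: [-0.1, 0.2, -2.6]
opening: 38.5
t 12.4 tcp [ 533.  -220.9   76.1] rpy [-3.139e+00  3.000e-03  3.061e+00] F [-0.1  0.2 -2.6] j [-0.6   0.58  1.52 -0.    1.04 -2.09] open 38.5
need shift(m) [-0.0671  0.0013  0.0008] rotvec [-0.002  0.003  0.001]
```

```bash
python3 -m inch '[{"x":-0.01,"y":0,"z":0.0,"wx":0,"wy":0,"wz":0},{"x":-0.01,"y":0,"z":0,"wx":0,"wy":0,"wz":0},{"x":-0.015,"y":0,"z":0,"wx":0,"wy":0,"wz":0},{"x":-0.015,"y":0,"z":0,"wx":0,"wy":0,"wz":0},{"x":-0.01,"y":0,"z":0,"wx":0,"wy":0,"wz":0},{"x":0,"y":0,"z":0,"wx":0,"wy":0,"wz":0},{"x":0,"y":0,"z":0,"wx":0,"wy":0,"wz":0}]'
python3 -c "
from h import *
need([600,-225,300],down(3.06))
cap('wrist','w12')"
```

```text
time: 13.1
tcp_pos: [594.0, -225.4, 75.1]
eef_rot: [-3.14, -0.001, 3.061]
force: [-0.1, 0.4, -2.7]
opening: 38.2
t 13.1 tcp [ 594.  -225.4   75.1] rpy [-3.140e+00 -1.000e-03  3.061e+00] F [-0.1  0.4 -2.7] j [-0.55  0.7   1.31 -0.    1.13 -2.04] open 38.2
need shift(m) [-0.0057  0.0006 -0.2249] rotvec [-0.001 -0.001  0.001]
```

View pics/w12.png

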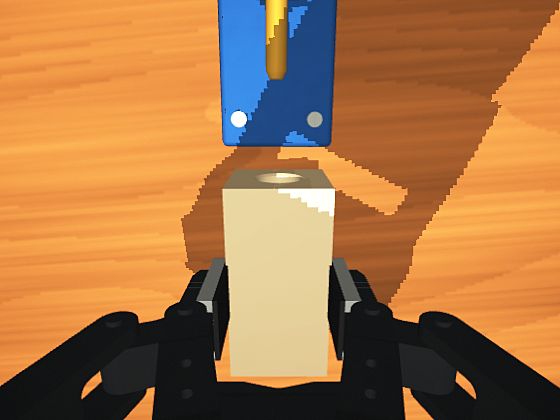

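Run:
```python
import numpy as np
from scipy.optimize import least_squares
d=np.array([[.3129,1.4977,525,229.4],[.43,1.33,569,229.9],[.50,1.64,538.5,79.6],[.59,1.68,536.2,25.5],[.69,1.32,634.4,79.8],[.57,1.54,568.9,75.8],[.34,1.38,543.4,259.9],[.61,1.27,628.9,145.1],[.52,1.24,610.5,210.6]])
def m(p,a,b): return p[0]+p[1]*np.sin(a)+p[2]*np.sin(a+b+p[4]),p[3]+p[1]*np.cos(a)+p[2]*np.cos(a+b+p[4])
def f(p):
    r,z=m(p,d[:,0],d[:,1]);return np.r_[r-d[:,2],z-d[:,3],(p[0])/50,p[4]*5]
o=least_squares(f,[0,400,400,100,0]);print(o.x,np.round(o.fun,1))
for a in (-.6,-.4,-.2,0,.2):
  for b in (1.0,1.2,1.4,1.6,1.8):
    r,z=m(o.x,a,b);print(a,b,'rw',round(r),'zTCPdown',round(z),'j5 horiz',round(np.pi/2-a-b,2))
```

```text
[ 1.49919608e+01  4.32366714e+02  3.93133370e+02 -6.19642451e+01
  7.23914711e-02] [-2.8  6.  -1.3  1.1 -1.4  1.3 -0.7 -1.4 -0.9 -0.7 -0.5  2.6 -2.3 -0.8
  0.5 -0.7  0.9  1.   0.3  0.4]
-0.6 1.0 rw -50 zTCPdown 645 j5 horiz 1.17
-0.6 1.2 rw 16 zTCPdown 602 j5 horiz 0.97
-0.6 1.4 rw 72 zTCPdown 548 j5 horiz 0.77
-0.6 1.6 rw 116 zTCPdown 483 j5 horiz 0.57
-0.6 1.8 rw 147 zTCPdown 410 j5 horiz 0.37
-0.4 1.0 rw 91 zTCPdown 644 j5 horiz 0.97
-0.4 1.2 rw 148 zTCPdown 589 j5 horiz 0.77
-0.4 1.4 rw 192 zTCPdown 524 j5 horiz 0.57
-0.4 1.6 rw 222 zTCPdown 452 j5 horiz 0.37
-0.4 1.8 rw 238 zTCPdown 375 j5 horiz 0.17
-0.2 1.0 rw 230 zTCPdown 615 j5 horiz 0.77
-0.2 1.2 rw 274 zTCPdown 550 j5 horiz 0.57
-0.2 1.4 rw 305 zTCPdown 477 j5 horiz 0.37
-0.2 1.6 rw 320 zTCPdown 400 j5 horiz 0.17
-0.2 1.8 rw 320 zTCPdown 322 j5 horiz -0.03
0 1.0 rw 360 zTCPdown 558 j5 horiz 0.57
0 1.2 rw 391 zTCPdown 486 j5 horiz 0.37
0 1.4 rw 406 zTCPdown 409 j5 horiz 0.17
0 1.6 rw 406 zTCPdown 331 j5 horiz -0.03
0 1.8 rw 390 zTCPdown 254 j5 horiz -0.23
0.2 1.0 rw 477 zTCPdown 477 j5 horiz 0.37
0.2 1.2 rw 492 zTCPdown 400 j5 horiz 0.17
0.2 1.4 rw 492 zTCPdown 322 j5 horiz -0.03
0.2 1.6 rw 476 zTCPdown 245 j5 horiz -0.23
0.2 1.8 rw 446 zTCPdown 173 j5 horiz -0.43
```

```bash
python3 -m inch '[{"x":0,"y":0,"z":-0.03,"wx":0,"wy":0,"wz":0},{"x":0,"y":0,"z":-0.04,"wx":0,"wy":0,"wz":0},{"x":0,"y":0,"z":-0.04,"wx":0,"wy":0,"wz":0},{"x":0,"y":0,"z":-0.04,"wx":0,"wy":0,"wz":0},{"x":0.02,"y":0.01,"z":-0.04,"wx":0,"wy":0,"wz":0},{"x":0.025,"y":0.01,"z":-0.035,"wx":0,"wy":0,"wz":0},{"x":0.025,"y":0.01,"z":-0.035,"wx":0,"wy":0,"wz":0},{"x":0.03,"y":0.01,"z":-0.03,"wx":0,"wy":0,"wz":0}]'
python3 -c "
from h import *
need([390,-130,480],down(3.06))"
```

```text
time: 13.95
tcp_pos: [491.5, -176.2, 370.5]
eef_rot: [3.137, -0.015, 3.059]
force: [-0.1, -1.6, -1.5]
opening: 38.0
t 13.95 tcp [ 491.5 -176.2  370.5] rpy [ 3.137 -0.015  3.059] F [-0.1 -1.6 -1.5] j [-0.57  0.26  1.2  -0.    1.69 -2.06] open 38.0
need shift(m) [ 0.1066  0.0381 -0.1078] rotvec [ 0.005 -0.015 -0.001]
```

```bash
python3 -m inch '[{"x":0.03,"y":0.01,"z":-0.03,"wx":0,"wy":0,"wz":0},{"x":0.03,"y":0.01,"z":-0.03,"wx":0,"wy":0,"wz":0},{"x":0.03,"y":0.01,"z":-0.03,"wx":0,"wy":0,"wz":0},{"x":0,"y":0,"z":0,"wx":0,"wy":0,"wz":0.145},{"x":0,"y":0,"z":0,"wx":0,"wy":0,"wz":0.145},{"x":0,"y":0,"z":0,"wx":0,"wy":0,"wz":0.145},{"x":0,"y":0,"z":0,"wx":0,"wy":0,"wz":0.145},{"x":0,"y":0,"z":0,"wx":0,"wy":0,"wz":0.145}]'
python3 -m inch '[{"x":0,"y":0,"z":0,"wx":0,"wy":0,"wz":0.145},{"x":0,"y":0,"z":0,"wx":0,"wy":0,"wz":0.145},{"x":0,"y":0,"z":0,"wx":0,"wy":0,"wz":0.145},{"x":0,"y":0,"z":0,"wx":0,"wy":0,"wz":0.145},{"x":0,"y":0,"z":0,"wx":0,"wy":0,"wz":0.145},{"x":0,"y":0,"z":0,"wx":0,"wy":0,"wz":0.145},{"x":0,"y":0,"z":0,"wx":0,"wy":0,"wz":0.145},{"x":0,"y":0,"z":0,"wx":0,"wy":0,"wz":0.145}]'
python3 -c "
from h import *
need([390,-130,480],down(-.5))"
```

```text
time: 14.75
tcp_pos: [393.9, -134.3, 472.4]
eef_rot: [-3.138, 0.0, 2.31]
force: [0.4, 0.7, -3.1]
opening: 38.4
time: 15.55
tcp_pos: [388.9, -132.8, 472.1]
eef_rot: [-3.14, 0.005, 1.11]
force: [0.2, 0.2, -3.2]
opening: 38.4
t 15.55 tcp [ 388.9 -132.8  472.1] rpy [-3.14   0.005  1.11 ] F [ 0.2  0.2 -3.2] j [-0.61  0.01  1.24 -0.01  1.89 -0.15] open 38.4
need shift(m) [ 0.003  -0.0003 -0.0079] rotvec [0.003 0.005 1.61 ]
```

```bash
python3 -m inch '[{"x":0,"y":0,"z":0,"wx":0,"wy":0,"wz":0.145},{"x":0,"y":0,"z":0,"wx":0,"wy":0,"wz":0.145},{"x":0,"y":0,"z":0,"wx":0,"wy":0,"wz":0.145},{"x":0,"y":0,"z":0,"wx":0,"wy":0,"wz":0.145},{"x":0,"y":0,"z":0,"wx":0,"wy":0,"wz":0.145},{"x":0,"y":0,"z":0,"wx":0,"wy":0,"wz":0.145},{"x":0,"y":0,"z":0,"wx":0,"wy":0,"wz":0.145},{"x":0,"y":0,"z":0,"wx":0,"wy":0,"wz":0.145}]'
python3 -m inch '[{"x":0,"y":0,"z":0,"wx":0,"wy":0,"wz":0.145},{"x":0,"y":0,"z":0,"wx":0,"wy":0,"wz":0.145},{"x":0,"y":0,"z":0,"wx":0,"wy":0,"wz":0.145},{"x":0,"y":0,"z":0,"wx":0,"wy":0,"wz":0.12},{"x":0,"y":0,"z":0,"wx":0,"wy":0,"wz":0}]'
python3 -c "
from h import *
need([390,-130,480],down(-.6))"
```

```text
time: 16.35
tcp_pos: [384.0, -131.3, 471.7]
eef_rot: [3.137, 0.003, -0.09]
force: [-0.3, -0.3, -2.7]
opening: 38.2
time: 16.85
tcp_pos: [381.0, -130.3, 471.5]
eef_rot: [3.136, -0.0, -0.668]
force: [0.1, -0.3, -2.9]
opening: 38.1
t 16.85 tcp [ 381.  -130.3  471.5] rpy [ 3.136 -0.    -0.668] F [ 0.1 -0.3 -2.9] j [-0.62 -0.01  1.26 -0.01  1.89  1.62] open 38.1
need shift(m) [ 0.0069 -0.0058 -0.0085] rotvec [ 0.006  0.    -0.068]
```

```bash
python3 -m inch '[{"x":0.03,"y":0,"z":-0.002,"wx":0,"wy":0.145,"wz":-0.05},{"x":0.03,"y":0,"z":-0.002,"wx":0,"wy":0.145,"wz":0},{"x":0.03,"y":0,"z":-0.002,"wx":0,"wy":0.145,"wz":0},{"x":0.03,"y":0,"z":-0.002,"wx":0,"wy":0.145,"wz":0},{"x":0.03,"y":0,"z":-0.002,"wx":0,"wy":0.145,"wz":0}]'
python3 -c "
from h import *
s=read_state();print(Rt(s)[:,0],Rt(s)[:,2],s['joint_pos'])"
```

```text
time: 17.35
tcp_pos: [494.5, -212.0, 524.3]
eef_rot: [3.116, -0.741, -0.585]
force: [0.8, -0.7, -2.9]
opening: 38.2
[ 0.61481629 -0.40737608  0.67531153] [ 0.54891049 -0.39380889 -0.73730037] [-6.23077280e-01 -9.26856081e-02  1.37517798e+00  5.59126264e-04
  1.11736963e+00  1.54260440e+00]
```

```bash
python3 -m inch '[{"x":0.034,"y":0,"z":-0.003,"wx":0.02,"wy":0.145,"wz":0},{"x":0.034,"y":0,"z":-0.003,"wx":0,"wy":0.145,"wz":0},{"x":0.034,"y":0,"z":-0.003,"wx":0,"wy":0.145,"wz":0},{"x":0.034,"y":0,"z":-0.003,"wx":0,"wy":0.145,"wz":0},{"x":0.034,"y":0,"z":-0.003,"wx":0,"wy":0.14,"wz":0},{"x":0,"y":0,"z":0,"wx":0,"wy":0,"wz":0}]'
python3 -c "
from h import *
s=read_state();print(Rt(s)[:,0],Rt(s)[:,2],s['joint_pos'])"
```

```text
time: 17.95
tcp_pos: [554.1, -250.6, 678.0]
eef_rot: [2.856, -1.479, -0.298]
force: [-0.2, -0.2, -2.7]
opening: 38.2
[ 0.08761857 -0.02688389  0.99579126] [ 0.83060436 -0.54987711 -0.08792927] [-0.64153349 -0.12834299  1.44043989  0.16495739  0.35127644  1.38479774]
```

```bash
python3 -m inch '[{"x":0.01,"y":0,"z":0,"wx":0,"wy":0.06,"wz":0},{"x":0,"y":0,"z":0,"wx":0,"wy":0,"wz":0},{"x":0,"y":0,"z":0,"wx":0,"wy":0,"wz":0},{"x":0,"y":0,"z":0,"wx":0,"wy":0,"wz":0},{"x":0,"y":0,"z":0,"wx":0,"wy":0,"wz":0},{"x":0,"y":0,"z":0,"wx":0,"wy":0,"wz":0},{"x":0,"y":0,"z":0,"wx":0,"wy":0,"wz":0}]'
python3 -c "
from h import *
s=read_state();print(Rt(s)[:,0],s['joint_velocities'])
r=lambda a:cv2.resize(a,(400,300))
cap('wrist','wA');cap('side','sA');cap('scene','cA')
a=[cv2.imread('pics/%s.png'%n) for n in ('wA','sA','cA')]
cv2.imwrite('pics/fin.png',np.vstack([np.hstack([r(a[0]),r(a[1])]),np.hstack([r(a[2]),r(a[2][0:210,200:480])])]))"
```

```text
time: 18.65
tcp_pos: [554.7, -250.4, 681.5]
eef_rot: [2.546, -1.51, 0.015]
force: [0.1, -0.1, -2.4]
opening: 38.1
[6.02750518e-02 9.22957476e-04 9.98181379e-01] [-0.00037014  0.00058498 -0.00071126 -0.00323978  0.00612446  0.00092726]
```

View pics/fin.png

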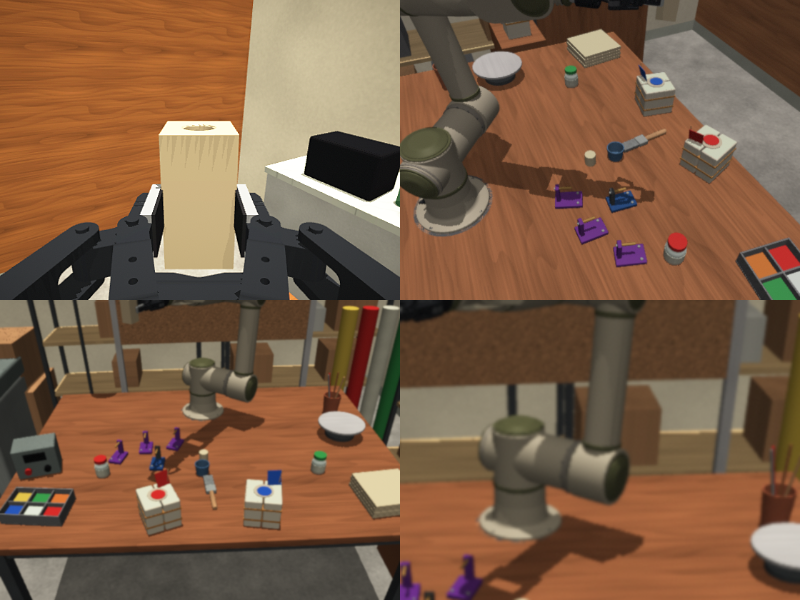

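The wrist view shows the prop still gripped square, with its hole at the upper end. All the bystanders stand where they were, and the arm is still. The hole is tilted 0.06 rad from vertical and the prop is at about 0.68 m.

```bash
python3 -c "
from h import *
print(manip.close_job())"
```

```text
the job is handed in; nothing more can be done
None
```

I felt for the hole on the blue gauge's pin, drew the prop off again, and handed the job in with the prop held hole-up in the gripper. The hand-in reports no verdict, so what follows rests on my own checks.

- **Pick-up:** The wrist camera showed the hole in the prop's +y end. I gripped the prop across its middle.
- **On the pin:** I slid the prop on until it stopped at TCP x ≈ 521 mm, where I had expected the bottom at about 520 mm. The force on contact was about 3 N. I held it there about 0.4 s, drew it straight off and saw the pin clear of the hole.
- **Final pose:** The hole axis is 0.06 rad from vertical, taking the prop as still square in the jaws, which the wrist picture shows. The prop is at about 0.68 m, far from the pin and touching nothing but the gripper. The fingers stand at 38 mm, and joint speeds were near zero. The clock was at about 18.8 s of the 54 s.
- **Bystanders:** In the last pictures everything looked to be standing where it started.

**Disagreements:**
- One coarse side-camera check before insertion put the hole about 3 mm too high. The arm's own reading and the later pictures did not bear this out, and the pin went in without force.
- The wrist and side cameras differed by 2–3 mm on where the pin tip was. I used the wrist view, where pin and hole show together.

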